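Dial open the locked sample drawer

ROBOT

A 6-joint arm with a two-finger parallel gripper is mounted at the origin on a cart in front of the work surface, level with it; the furniture and walls round the work are solid. World frame = base frame: x ahead of the robot, y to its left, z up, the work surface at z = 0. Lengths are in m, angles in rad, forces in N, time in s.
With the tool pointing down it reaches from about 0.35 to 0.975 m from the base axis. Payload 17.4 kg.
Tool frame: the origin (TCP) lies on the centre line of the jaws, within the pads' length; the fingertips stand 25 mm ahead of it and the grasp point (between the pads) lies 6 mm ahead of it (arm.tip_reach is the distance from the TCP to the fingertips, in m); x points along the fingers, y is the direction in which the jaws open and shut, and the axes are right-handed (so a half turn about x gives the same grasp; the last joint's range is limited). The gripper opens to 85 mm and grips with 20 to 120 N. Pads are 22 mm wide; open, the fingers measure 114 mm over their backs; the gripper's body (76 mm by 85 mm) begins 54 mm behind the grasp point. The pads swing forward as they close: fully open they stand 13 mm farther back than shut.
Start: joints at [-1.197, 0.116, 1.442, -0, 1.584, -0.038], TCP at [0.27, -0.619, 0.221] pointing down, gripper open.
Joint ranges: [-2.83, 2.83], [-0.83, 2.19], [0.07, 2.5], [-1.14, 4.28], [0.01, 3], [-2.97, 2.97]. Speed limits (rad/s): [1.89, 1.89, 2.22, 3.14, 3.14, 3.14].

INTERFACE

Orientations are given as a unit quaternion [w, x, y, z].
In Python, from cell import arm, read_camera gives the robot as it stands. The module is installed in compiled form; this text tells all that it offers.
- The arm moves only by the tool send_rows, never from a script. Its argument "series" is one flat list of numbers, 6 for each row, row after row: the shift along the tool's x, y, z in m, then the turn, a rotation vector about the tool's x, y, z in degrees. A call has exactly 10 rows; each row is the pose to reach, as a shift and turn from the pose commanded when the call began, along the tool's axes at that moment; what a row does not reach only later rows make up. A row lasts 1/10 s, in which the tool goes at most 50 mm and 8.59 degrees, less where a joint would pass 70% of its speed; a pose out of reach is approached as far as the arm can. A call with a gripper value outside its range is refused whole. "hand" is the closure, from 0 (fully open) to 1 (shut), set as the call begins (left out, the last holds). The fingers move at their own pace and stop on an object; the grip force is fixed at half the most. Time passes only in rows, so rows that repeat a pose let the fingers close, or fill a call up. It gives the time, the measured TCP pose, the force and the opening at its end, in the units of the state.
- arm.state(): the state, without advancing time (a new reading comes with each control period).
- read_camera(name): name is "side" or "top"; returns a dict with "image" (420x560x3 uint8, red, green, blue), "vertical_fov" (degrees; the focal length in pixels is half the picture's height over the tangent of half this angle, whatever the lens; pixels are square), "cx", "cy" (the principal point, pixels), "position" and "rotation" of the camera in the world. Camera axes: x right, y down, z forward; pixel columns grow to the right and rows downward; lengths in m; the calibration is good to about 2 mm. A picture is of the moment at which its call begins. There is no depth.
- arm.hand_in(): hands the job in, once; it reports no verdict.
The state is a dict: "time_s": time; "joint_pos": joint angles; "qvel": joint speeds; "joint_efforts": joint torques, N m; "tool_pos": TCP position; "ee_rot": TCP orientation; "ft_force": force on the tool from outside, world axes, zero at the start; "wrist_torque": the same for the moment, N m; "width": finger opening in m.
Only numpy, scipy, OpenCV 4.12 (cv2) and the standard library are available. Lean on these libraries where they do the work, as an engineer would, in place of code of your own. Each camera call takes 0.05 s, during which the arm holds its last target.

TASK

Open the locked sample cabinet: turn the dial clockwise (seen from above) until its pointer stands at mark 4, then anticlockwise until it stands at mark 11, and then slowly clockwise again until you feel it stop, without forcing it any farther. Count as on a clock face, the long broad mark being 12. Then pull the drawer out by its handle at least 55 mm and let go, leaving the bottle and the swab tub beside the cabinet where they stand.

Things in the scene. Friction and masses are not known exactly. Their poses are not given: they have to be found in the camera images.
- cabinet: Grey steel sample cabinet, 150 deep (x) x 220 wide (y) x 105 mm high, fixed. Origin on the table straight below the dial's axis; the case reaches from own x = -80 mm (front, towards the robot) to +70 mm (back); z up. On its top, round the dial, lies a flat ring with twelve black marks, 30 degrees apart, counted clockwise seen from above as on a clock face.
- knob_mid (a point): Centre of the dial's round black fluted knob, on the upright dial axis, 130 mm above the table: 50 mm diameter, 36 mm high (z 112 to 148 mm). It stands on a round black skirt, 82 mm diameter, top at z = 112 mm, which turns with it and bears the pointer, a white radial rib (a black line on the knob's top points the same way). The x axis points along the pointer.
- dial (a joint): Dial angle in rad, growing clockwise seen from above: 0 = pointer at mark 12, each mark 0.524. Starts between -0.5 and 0.3. Turns without end, with about 0.1 N m of friction, and stays where left. It carries hidden wheels along; a number must be met to about 8 degrees (0.14 rad). If a number is overshot, turn anticlockwise to about -1.6 rad and begin the sequence again.
- mark_12 (a point): Outer end of mark 12, the long broad mark at the back (cabinet's +x), 60 mm from the axis, on top of the cabinet (z 107 mm); the other marks are short and thin and end 53 mm from the axis. On the last clockwise turn from mark 11 a spring bolt drops into the dial's cam and stops it, somewhere between just past mark 12 and mark 2 (0.1 to 1.0 rad); where is unknown each time and must be felt.
- mark_4 (a point): Outer end of mark 4 (dial 2.094 rad), the first number, reached clockwise, 53 mm from the axis.
- mark_11 (a point): Outer end of mark 11 (dial -0.524 rad), the second number, reached anticlockwise from mark 4. From here turn slowly clockwise (under 0.5 rad/s). The bolt falling in may first draw the dial on a little; then, about 0.15 rad farther, the moment against turning jumps to 0.3 to 0.6 N m (about 0.1 before): that is the stop. If the dial passes 1.2 rad without it, the numbers were missed.
- clutch (a joint): Slip of the overload clutch inside the dial, rad: 0 as long as the lock has not been forced; grows as the dial is twisted on past the stop with more than 0.6 N m. Beyond 0.12 rad the lock counts as forced. It tells nothing before the stop is reached.
- handle_mid (a point): Middle of the drawer's steel bar handle: round bar, 12 mm diameter, 110 mm long along the cabinet's y axis, 80 mm above the table, 44 mm in front of the drawer's white front (38 mm of free space behind the bar). It moves with the drawer.
- drawer (a joint): How far the drawer is pulled out, m: 0 shut, 0.070 at its stop. It slides along the cabinet's own -x axis with about 2 N of friction and stays where it is left; while locked it gives only 2 to 5 mm.
- bottle_mid (a point): Middle of a small medium bottle, 45 mm diameter, 88 mm high, loose, standing upright at the cabinet's right side (seen from the robot). Bystander.
- swab_tub_mid (a point): Middle of a tub of swabs, 77 mm diameter, 80 mm high, loose, standing upright at the cabinet's left side. Bystander.

How it is judged:
By the outcome, as a careful person would: the job done as asked, in the order asked, and still so for the second after the job is handed in, with the robot touching nothing.
It also fails if it takes over 72 s, if anything falls off the work surface, if the arm or the gripper's body presses on something with over 40 N, if the wrist force passes 120 N, or if a joint passes its speed limit or range.

## Working session

There is one attempt and no reset: what is moved stays moved. The work goes in short steps, Python scripts to look and compute and a tool call to move; the robot and the scene stay as the last step left them, time stands still between calls to the robot, and variables do not carry over. Pictures are saved under pics/ and viewed, and the job is handed in when it is done.

Besides the shell and the picture viewer there is one more tool, called after "Call:" as name(argument=value, ...) on one line, values as JSON. send_rows: Moves the arm, as the interface text tells. Its arguments: {"type":"object","properties":{"series":{"type":"array","items":{"type":"number"}},"hand":{"type":"number"}},"required":["series"]}

```bash
mkdir -p pics
python3 - <<'E'
from cell import arm, read_camera
import cv2
s=arm.state()
for k,v in s.items(): print(k,v)
print(arm.tip_reach)
for n in("side","top"):
    c=read_camera(n); cv2.imwrite(f"pics/{n}0.png",c["image"][...,::-1])
    print(n,c["vertical_fov"],c["cx"],c["cy"],c["position"],c["rotation"], [k for k in c])
E
```

```text
time_s 0.0
joint_pos [-1.19682918e+00  1.16473897e-01  1.44229541e+00  9.69076757e-06
  1.58397973e+00 -3.77944424e-02]
qvel [ 6.52429001e-04  6.64772439e-04  5.45718347e-04 -2.75412869e-04
  6.13655852e-05  5.39493400e-04]
joint_efforts [-1.43724385e-03 -7.31989932e+01 -6.32482195e+01 -1.91777904e-04
  6.36612356e-03  1.35896960e-05]
tool_pos [ 0.27007322 -0.61838861  0.22065161]
ee_rot [-0.1441498  -0.69210846 -0.14495711  0.6922385 ]
ft_force [-0.72034362 -0.83818    -0.10790383]
wrist_torque [-0.01054836  0.02683122  0.02103262]
width 0.08568251312966181
0.025
side 44.57139665618641 277.00103318961646 220.87534956132913 [ 0.59022424 -0.74650329  0.70720211] [-0.42229335  0.90640498  0.00711127  0.00691147] ['image', 'vertical_fov', 'cx', 'cy', 'position', 'rotation']
top 50.22777735026126 283.2717299979706 202.50767711873368 [ 0.43463038 -0.01814713  0.95380969] [ 0.07609696 -0.69317077  0.71227445 -0.07992902] ['image', 'vertical_fov', 'cx', 'cy', 'position', 'rotation']
```

View pics/side0.png

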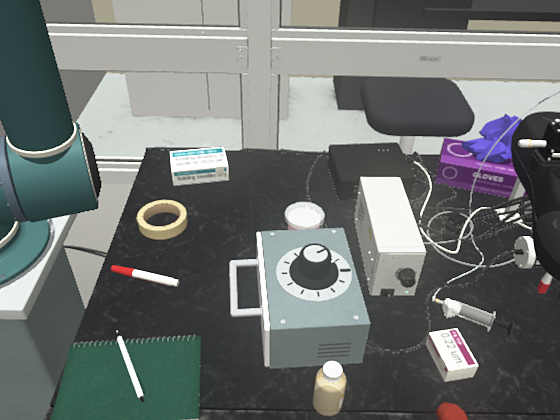

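View pics/top0.png

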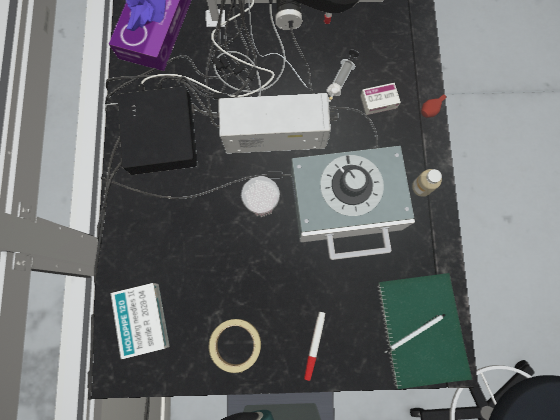

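The side view shows the cabinet with its dial at about (317,268) and the bottle at (330,390). In the top view the dial is at about (352,183), the handle at (360,245), the bottle at (427,182) and the tub at (261,195).

```bash
cat > h.py <<'E'
import numpy as np, cv2
from cell import arm, read_camera
from scipy.spatial.transform import Rotation as R
def q2R(q): return R.from_quat(q,scalar_first=True).as_matrix()
class Cam:
    def __init__(s,n,save=None):
        c=read_camera(n); s.img=c["image"]; s.p=np.array(c["position"]); s.R=q2R(c["rotation"])
        s.f=210/np.tan(np.radians(c["vertical_fov"])/2); s.cx,s.cy=c["cx"],c["cy"]
        if save: cv2.imwrite("pics/"+save,s.img[...,::-1])
    def ray(s,uv):
        d=s.R@np.array([(uv[0]-s.cx)/s.f,(uv[1]-s.cy)/s.f,1]); return d/np.linalg.norm(d)
    def plane(s,uv,z):
        d=s.ray(uv); return s.p+d*(z-s.p[2])/d[2]
    def proj(s,P):
        v=s.R.T@(np.array(P)-s.p); return np.array([s.cx+s.f*v[0]/v[2],s.cy+s.f*v[1]/v[2]])
def crop(img,x0,y0,w,h,k,name):
    cv2.imwrite("pics/"+name,cv2.resize(img[y0:y0+h,x0:x0+w,::-1],None,fx=k,fy=k,interpolation=cv2.INTER_CUBIC))
E
python3 - <<'E'
from h import *
t=Cam("top"); s=Cam("side")
crop(t.img,285,140,135,125,5,"tc.png"); crop(s.img,225,220,150,150,4,"sc.png")
E
```

```text
(no output)
```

View pics/tc.png

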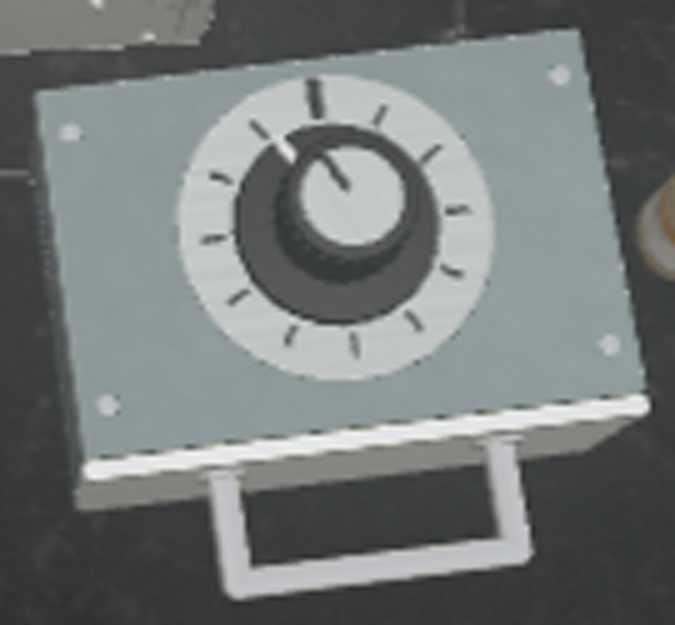

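View pics/sc.png

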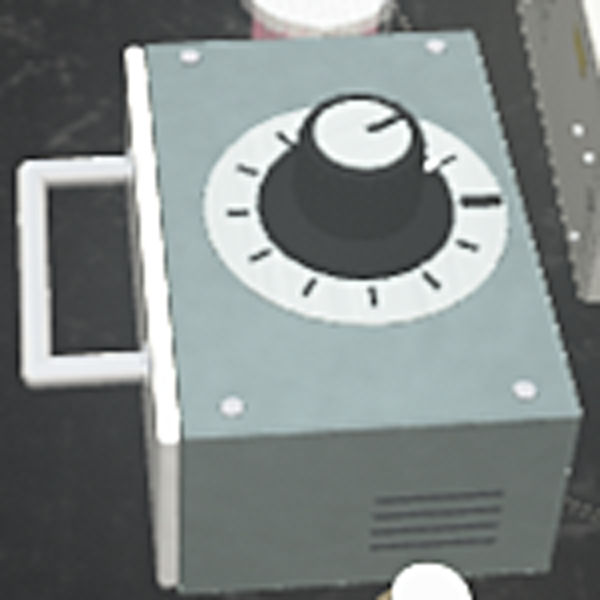

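```bash
cat > m.py <<'E'
from h import *
from scipy.optimize import least_squares
def circ(P):
    r=least_squares(lambda q:np.hypot(P[:,0]-q[0],P[:,1]-q[1])-q[2],[*P.mean(0),.06],loss='soft_l1',f_scale=.001); return r.x
def main():
    for n,c0 in(("top",(352,183)),("side",(317,268))):
        c=Cam(n); hsv=cv2.cvtColor(c.img,cv2.COLOR_RGB2HSV)
        d=c.img.astype(int); m=((hsv[...,1]<22)&(hsv[...,2]>170)).astype(np.uint8)
        k=np.zeros_like(m); cv2.circle(k,c0,48,1,-1); m*=k
        cs,_=cv2.findContours(m,cv2.RETR_EXTERNAL,cv2.CHAIN_APPROX_NONE)
        ct=max(cs,key=lambda a:cv2.boundingRect(a)[2]*cv2.boundingRect(a)[3])
        hull=cv2.convexHull(ct)[:,0]
        P=np.array([c.plane(p,.107)[:2] for p in hull]); print(n,len(ct),circ(P))
main()
E
python3 m.py
python3 - <<'E'
from h import *
t=Cam("top");s=Cam("side")
T=lambda a,b:np.array([285+(a+.5)/5-.5,140+(b+.5)/5-.5])
S=lambda a,b:np.array([225+(a+.5)/4-.5,220+(b+.5)/4-.5])
print("mark12 mid", t.plane(T(315,98),.107), s.plane(S(481,201),.107))
print("mark6", t.plane(T(355,345),.107), s.plane(S(238,213),.107))
print("mark3/9", t.plane(T(457,210),.107),t.plane(T(213,239),.107))
print("side mark3", s.plane(S(373,296),.107))
print("screws top",[t.plane(T(*q),.106)[:2].round(4) for q in((70,132),(560,75),(610,345),(108,404))])
print("screws side",[s.plane(S(*q),.106)[:2].round(4) for q in((190,56),(436,46),(525,389),(232,407))])
print("ptr top", t.plane(T(286,150),.113)[:2], "line", t.plane(T(322,152),.148)[:2], t.plane(T(347,187),.148)[:2])
print("ptr side", s.plane(S(429,166),.113)[:2],"line", s.plane(S(369,130),.148)[:2],s.plane(S(402,117),.148)[:2])
print("handle top", t.plane(T(238,582),.086)[:2],t.plane(T(528,545),.086)[:2])
print("handle side",s.plane(S(34,172),.086)[:2],s.plane(S(34,372),.086)[:2])
print("bottle cap top",t.plane((434,175),.088),"side",s.plane((333,369),.088)); 
print("tub top",t.plane((262,193),.08),"side",s.plane((305,213),.08)); 
print("box behind, near edge top z.1?", [t.plane(q,z)[:2].round(3) for q in((226,152),(324,148),(220,97),(330,94)) for z in (0,.1)])
E
```

```text
top 191 [ 0.6573749  -0.16012208  0.06177102]
side 282 [ 0.65660852 -0.15968206  0.06256833]
mark12 mid [ 0.70937163 -0.15521523  0.107     ] [ 0.70854549 -0.15380363  0.107     ]
mark6 [ 0.60907557 -0.16477803  0.107     ] [ 0.60881692 -0.16312981  0.107     ]
mark3/9 [ 0.66197099 -0.20813762  0.107     ] [ 0.65281269 -0.11198155  0.107     ]
side mark3 [ 0.66135585 -0.20673917  0.107     ]
screws top [array([ 0.6982, -0.0577]), array([ 0.7167, -0.2534]), array([ 0.6066, -0.2636]), array([ 0.5887, -0.0685])]
screws side [array([ 0.5879, -0.0663]), array([ 0.6977, -0.0564]), array([ 0.716 , -0.2508]), array([ 0.6063, -0.2617])]
ptr top [ 0.68643437 -0.14163947] line [ 0.67481123 -0.14995307] [ 0.6609526  -0.15848146]
ptr side [ 0.68770651 -0.14003269] line [ 0.65964398 -0.15605077] [ 0.67324383 -0.14816607]
handle top [ 0.52107442 -0.11726969] [ 0.53233719 -0.23060691]
handle side [ 0.52209272 -0.12053492] [ 0.53005316 -0.23020029]
bottle cap top [ 0.67766784 -0.33001162  0.088     ] side [ 0.67723944 -0.32977778  0.088     ]
tub top [0.65167737 0.01652988 0.08      ] side [0.65077694 0.02539021 0.08      ]
box behind, near edge top z.1? [array([0.768, 0.099]), array([0.733, 0.086]), array([ 0.772, -0.121]), array([ 0.736, -0.11 ]), array([0.902, 0.113]), array([0.853, 0.099]), array([ 0.903, -0.141]), array([ 0.854, -0.128])]
```

```bash
cat >> h.py <<'E'
def rel(target,st=None):
    st=st or arm.state(); Rt=q2R(st["ee_rot"]); return (Rt.T@(np.array(target)-st["tool_pos"])).round(4)
def info():
    s=arm.state(); Rt=q2R(s["ee_rot"]); 
    print("t",s["time_s"],"p",s["tool_pos"].round(4),"q",s["joint_pos"].round(3),"w",round(s["width"],4))
    print("F",s["ft_force"].round(2),"M",s["wrist_torque"].round(3),"tool axes (cols)\n",Rt.round(3)); return s
E
python3 - <<'E'
from h import *
s=info(); print(rel([.657,-.160,.22]))
E
```

```text
t 0.4 p [ 0.2701 -0.6186  0.2213] q [-1.197  0.116  1.442  0.     1.584 -0.038] w 0.0852
F [-0.73  0.33 -0.35] M [ 0.071 -0.008 -0.029] tool axes (cols)
 [[-0.     0.4   -0.916]
 [ 0.    -0.916 -0.4  ]
 [-1.    -0.    -0.   ]]
[ 0.0013 -0.2654 -0.538 ]
```

Call:
send_rows(series=[0,-0.0265,-0.054,-8,0,0,0,-0.053,-0.108,-16,0,0,0,-0.08,-0.161,-24,0,0,0,-0.106,-0.215,-32,0,0,0,-0.133,-0.269,-40,0,0,0,-0.159,-0.323,-48,0,0,0,-0.186,-0.377,-56,0,0,0,-0.212,-0.43,-64,0,0,0,-0.239,-0.484,-72,0,0,0,-0.2655,-0.538,-80,0,0], hand=0)

```text
time_s: 1.4
tool_pos: [0.5935, -0.2345, 0.2216]
ee_rot: [0.557, 0.436, 0.557, -0.436]
ft_force: [0.5, -1.0, -0.1]
width: 0.0858
```

Run:
```python
from h import *
s=info(); print(rel([.657,-.160,.19]))
```

```text
t 1.4 p [ 0.5935 -0.2345  0.2216] q [-0.416  0.036  1.526 -0.     1.579 -0.659] w 0.0858
F [ 0.5  -1.02 -0.06] M [-0.09   0.003 -0.037] tool axes (cols)
 [[ 0.     0.971  0.241]
 [-0.     0.241 -0.971]
 [-1.     0.     0.   ]]
[ 0.0317  0.0795 -0.0571]
```

Call:
send_rows(series=[0,0,0,-8,0,0,0,0,0,-16,0,0,0,0,0,-20,0,0,0.01,0,0,-20,0,0,0.02,0,0,-20,0,0,0.03,0,0,-20,0,0,0.03,0,0,-20,0,0,0.03,0,0,-20,0,0,0.03,0,0,-20,0,0,0.03,0,0,-20,0,0], hand=0)

```text
time_s: 2.4
tool_pos: [0.5926, -0.2365, 0.1919]
ee_rot: [0.623, 0.334, 0.623, -0.334]
ft_force: [0.1, -0.8, -0.5]
width: 0.0849
```

Run:
```python
from h import *
s=info(); print(rel([.657,-.160,.143]))
t=Cam("top","t1.png")
```

```text
t 2.4 p [ 0.5926 -0.2365  0.1919] q [-0.42   0.045  1.565  0.     1.531 -1.006] w 0.0849
F [ 0.06 -0.79 -0.51] M [0.024 0.017 0.034] tool axes (cols)
 [[ 0.001  0.833  0.553]
 [-0.     0.553 -0.833]
 [-1.     0.     0.001]]
[ 0.0489  0.0959 -0.0281]
```

View pics/t1.png

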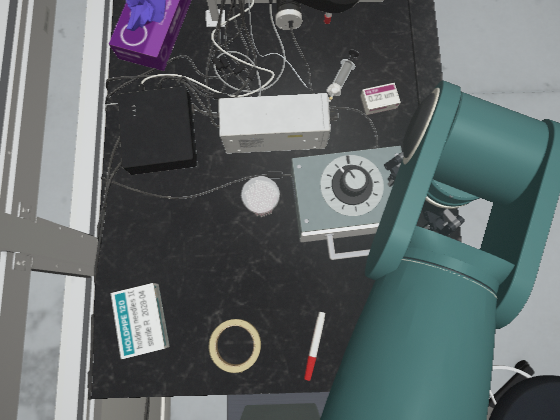

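The top view shows the gripper at about (420,190), still short of the dial at (352,183). The way there is clear.

Call:
send_rows(series=[0,0.02,-0.006,0,0,0,0,0.045,-0.013,0,0,0,0,0.07,-0.02,0,0,0,0,0.085,-0.025,0,0,0,0,0.096,-0.028,0,0,0,0,0.096,-0.028,0,0,0,0,0.096,-0.028,0,0,0,0,0.096,-0.028,0,0,0,0,0.096,-0.028,0,0,0,0,0.096,-0.028,0,0,0], hand=0)

```text
time_s: 3.45
tool_pos: [0.6567, -0.1604, 0.1915]
ee_rot: [0.623, 0.334, 0.623, -0.334]
ft_force: [0.6, -0.3, -0.0]
width: 0.0855
```

Run:
```python
from h import *
s=info(); print(rel([.657,-.160,.143]))
t=Cam("top","t2.png");c=Cam("side","s2.png")
```

```text
t 3.45 p [ 0.6567 -0.1604  0.1915] q [-0.277  0.127  1.478 -0.     1.537 -0.863] w 0.0855
F [ 0.58 -0.3  -0.01] M [0.048 0.095 0.05 ] tool axes (cols)
 [[ 0.     0.833  0.553]
 [-0.     0.553 -0.833]
 [-1.     0.     0.   ]]
[ 0.0485  0.0004 -0.0001]
```

View pics/s2.png

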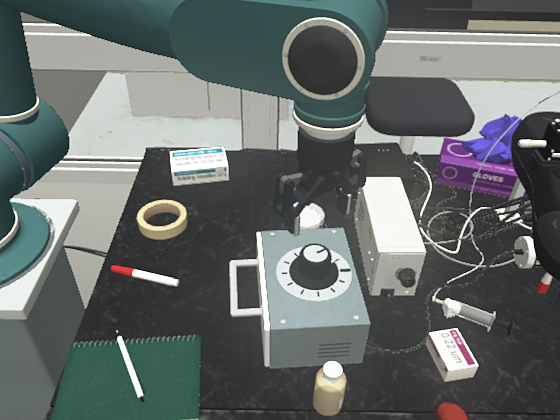

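Run:
```python
from h import *
c=Cam("side"); print(c.proj([.6567,-.1604,.167]),c.proj([.6567,-.1604,.148]), c.proj([.657,-.16,.107]))
crop(c.img,240,150,150,130,5,"s2c.png")
```

```text
[315.96796305 245.14560902] [315.15611106 253.99163584] [313.65737779 272.02512417]
```

View pics/s2c.png

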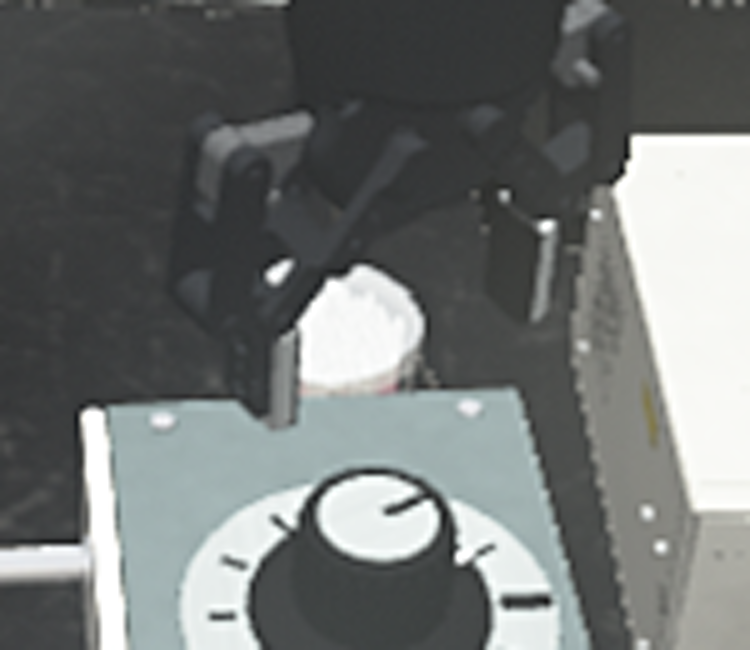

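Run:
```python
from h import *
c=Cam("side"); 
y=np.array([.833,.553,0]);z=np.array([.553,-.833,0]);o=np.array([.6567,-.1604,0])
for s in(-1,1):
  for w in(-.011,.011):
    for h in(.1665,.1795,.19): print(s,w,h,c.proj(o+s*.043*y+w*z+np.array([0,0,h])).round(1))
t=Cam("top"); crop(t.img,300,120,140,120,5,"t2c.png")
```

```text
-1 -0.011 0.1665 [289.1 251.4]
-1 -0.011 0.1795 [289.4 245.1]
-1 -0.011 0.19 [289.6 240. ]
-1 0.011 0.1665 [297.3 259.9]
-1 0.011 0.1795 [297.7 253.6]
-1 0.011 0.19 [298.  248.5]
1 -0.011 0.1665 [333.4 231.8]
1 -0.011 0.1795 [334.1 225.6]
1 -0.011 0.19 [334.7 220.6]
1 0.011 0.1665 [342.  239.6]
1 0.011 0.1795 [342.8 233.4]
1 0.011 0.19 [343.5 228.3]
```

View pics/t2c.png

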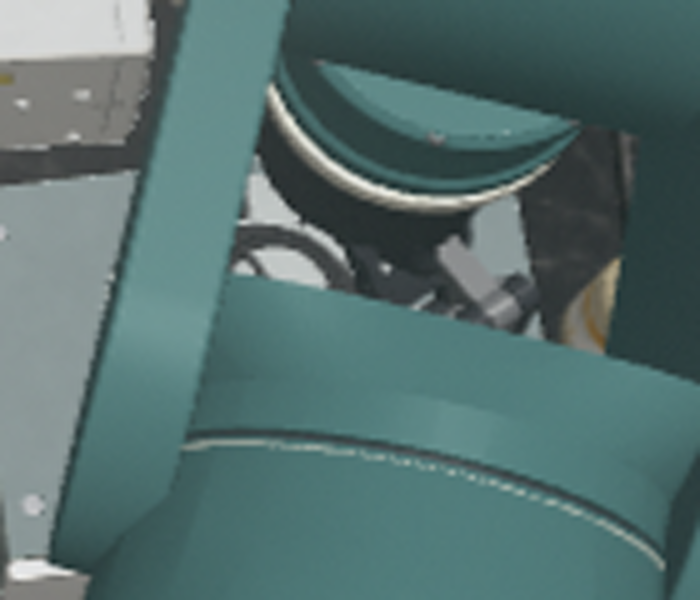

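Run:
```python
from h import *
c=Cam("side"); t=Cam("top")
y=np.array([.833,.553,0]);z=np.array([.553,-.833,0]);o=np.array([.6567,-.1604,0])
for s in(-1,1):
    for h in(.18,.21,.24): print(s,h,t.proj(o+s*.043*y+np.array([0,0,h])).round(1),c.proj(o+s*.043*y+np.array([0,0,h])).round(1))
def tri(a,b):
    d1=t.ray(a);d2=c.ray(b); A=np.c_[d1,-d2]; k=np.linalg.lstsq(A,c.p-t.p,rcond=None)[0]
    p1=t.p+k[0]*d1;p2=c.p+k[1]*d2; return ((p1+p2)/2).round(4),np.linalg.norm(p1-p2).round(4)
for b in((297,224),(348,204)): print(tri((393.6,172.6),b))
```

```text
-1 0.18 [372.6 193.4] [293.5 249.1]
-1 0.21 [376.1 189.2] [294.3 234.2]
-1 0.24 [379.8 184.7] [295.2 218.4]
1 0.18 [343.6 155.7] [338.5 229.2]
1 0.21 [345.9 150.2] [340.4 214.5]
1 0.24 [348.4 144.2] [342.3 199. ]
(array([ 0.6299, -0.2063,  0.2511]), np.float64(0.0153))
(array([ 0.6621, -0.2011,  0.2724]), np.float64(0.0588))
```

The side view puts the fingertips at about (296,235) and (347,214). That is higher than I predicted, so I'll descend in steps and look again.

Call:
send_rows(series=[0.005,0,0,0,0,0,0.01,0,0,0,0,0,0.015,0,0,0,0,0,0.02,0,0,0,0,0,0.025,0,0,0,0,0,0.03,0,0,0,0,0,0.03,0,0,0,0,0,0.03,0,0,0,0,0,0.03,0,0,0,0,0,0.03,0,0,0,0,0], hand=0)

```text
time_s: 4.8
tool_pos: [0.6571, -0.16, 0.1617]
ee_rot: [0.623, 0.334, 0.623, -0.334]
ft_force: [0.3, 0.7, 0.2]
width: 0.0855
```

Run:
```python
from h import *
s=info(); print(rel([.657,-.160,.143]))
c=Cam("side");crop(c.img,240,150,150,150,4,"s3c.png")
y=np.array([.833,.553,0]);z=np.array([.553,-.833,0]);o=s["tool_pos"]
for k in(-1,1):
  print(c.proj(o+k*.043*y+.011*z-np.array([0,0,.012])))
```

```text
t 4.8 p [ 0.6571 -0.16    0.1617] q [-0.277  0.14   1.512  0.     1.489 -0.863] w 0.0855
F [0.27 0.74 0.25] M [ 0.001 -0.016 -0.   ] tool axes (cols)
 [[ 0.     0.833  0.553]
 [-0.     0.553 -0.833]
 [-1.     0.     0.   ]]
[ 0.0187 -0.0001 -0.    ]
[297.07902267 267.56478755]
[341.16432123 247.17728389]
```

View pics/s3c.png

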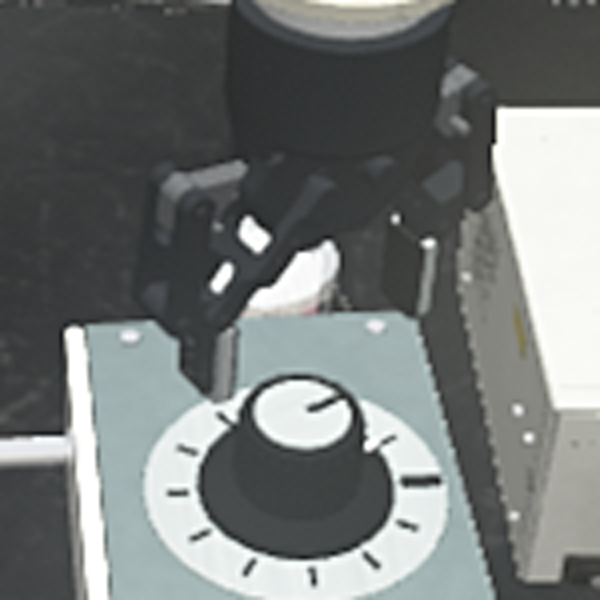

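Run:
```python
from h import *
s=info()
c=Cam("top");crop(c.img,310,130,120,110,6,"t3c.png")
y=np.array([.833,.553,0]);z=np.array([.553,-.833,0]);o=s["tool_pos"]
for k in(-1,1):
  for w in(-.011,.011): print(k,w,(c.proj(o+k*.043*y+w*z-np.array([0,0,.012]))-[310,130])*6)
print((c.proj([.657,-.16,.148])-[310,130])*6)
```

```text
t 4.85 p [ 0.6571 -0.1599  0.1617] q [-0.276  0.14   1.512  0.     1.489 -0.863] w 0.085
F [ 0.71  0.26 -0.04] M [-0.01   0.037 -0.014] tool axes (cols)
 [[ 0.     0.833  0.553]
 [-0.     0.553 -0.833]
 [-1.     0.     0.   ]]
-1 -0.011 [326.29513495 422.67257911]
-1 0.011 [383.0105628  382.64294743]
1 -0.011 [159.14365906 203.493844  ]
1 0.011 [215.38883096 164.9233497 ]
[269.66238205 294.10920285]
```

View pics/t3c.png

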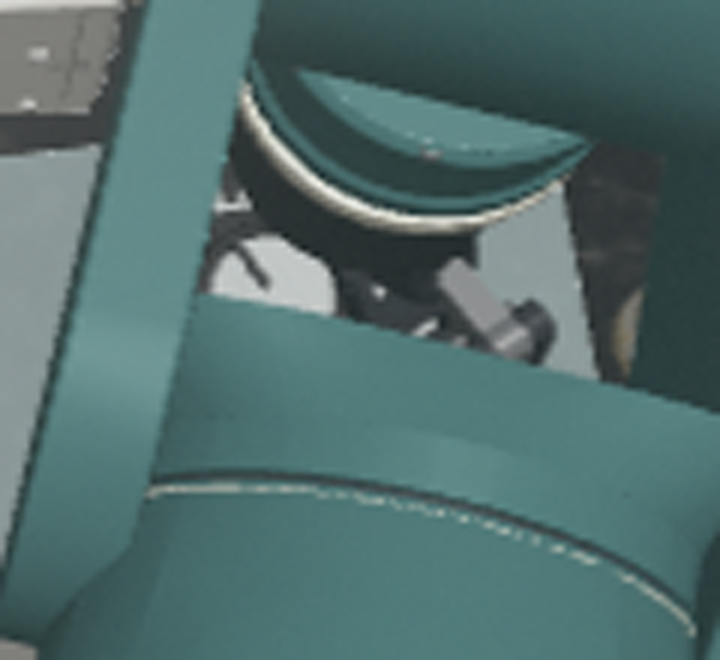

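```bash
cat >> h.py <<'E'
def tri(t,c,a,b):
    d1=t.ray(a);d2=c.ray(b); A=np.c_[d1,-d2]; k=np.linalg.lstsq(A,c.p-t.p,rcond=None)[0]
    p1=t.p+k[0]*d1;p2=c.p+k[1]*d2; return ((p1+p2)/2).round(4),np.linalg.norm(p1-p2).round(4)
E
python3 - <<'E'
from h import *
c=Cam("side","s4.png"); t=Cam("top","t4.png")
print(tri(t,c,(390,180),(291,194)))
for h in(.2,.25,.3,.35): print(h,t.proj([.657,-.16,h]),c.proj([.657,-.16,h]))
P=np.array([(240,90),(300,165),(350,205),(430,228),(500,215),(560,185)])/6+[310,130]
from m import circ
print(circ(P))
crop(c.img,240,60,150,120,5,"s4c.png")
E
```

```text
(array([ 0.6142, -0.1894,  0.2878]), np.float64(0.0023))
0.2 [359.64487762 170.9939273 ] [317.6227626  228.94920167]
0.25 [364.77591422 162.23588657] [320.01841874 202.92522085]
0.3 [370.63476834 152.23555193] [322.63068397 174.54821839]
0.35 [377.38811844 140.708424  ] [325.49032717 143.48395239]
top 86 [ 0.75482854 -0.22309157  0.06350067]
side 306 [ 0.65661356 -0.15972914  0.06253925]
[382.91928602 131.86743683  35.44107389]
```

View pics/s4c.png

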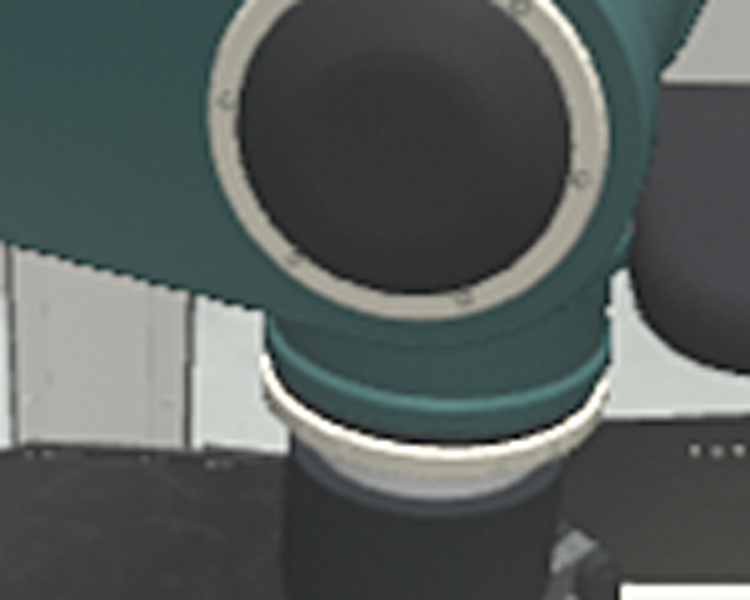

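The knuckle triangulates onto the tool axis laterally, so only the height of the open tips is uncertain. I'll go down another 17 mm, which is safe either way.

Call:
send_rows(series=[0.004,0,0,0,0,0,0.008,0,0,0,0,0,0.012,0,0,0,0,0,0.015,0,0,0,0,0,0.017,0,0,0,0,0,0.017,0,0,0,0,0,0.017,0,0,0,0,0,0.017,0,0,0,0,0,0.017,0,0,0,0,0,0.017,0,0,0,0,0], hand=0)

```text
time_s: 6.1
tool_pos: [0.657, -0.1599, 0.1445]
ee_rot: [0.623, 0.334, 0.623, -0.334]
ft_force: [-0.0, -0.2, -0.5]
width: 0.0854
```

Run:
```python
from h import *
s=info()
c=Cam("side");crop(c.img,250,180,130,120,5,"s5c.png")
```

```text
t 6.1 p [ 0.657  -0.1599  0.1445] q [-0.277  0.148  1.531 -0.     1.462 -0.863] w 0.0854
F [-0.02 -0.2  -0.51] M [-0.026  0.001  0.075] tool axes (cols)
 [[ 0.     0.833  0.553]
 [-0.     0.553 -0.833]
 [-1.     0.     0.   ]]
```

View pics/s5c.png

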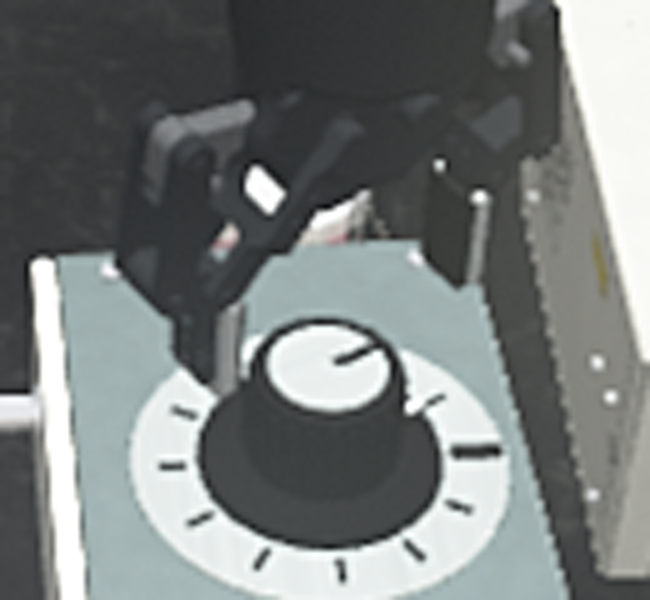

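Run:
```python
from h import *
s=arm.state(); Rt=q2R(s["ee_rot"])
c=Cam("side")
for uv in((232,393),(482,285)):
  p=(250+(uv[0]+.5)/5-.5,180+(uv[1]+.5)/5-.5)
  for z in(.1325,.15,.17): print(uv,z,(Rt.T@(c.plane(p,z)-s["tool_pos"])).round(4))
```

```text
(232, 393) 0.1325 [ 0.012  -0.0219 -0.0208]
(232, 393) 0.15 [-0.0055 -0.0329 -0.0064]
(232, 393) 0.17 [-0.0255 -0.0453  0.01  ]
(482, 285) 0.1325 [ 0.012   0.0795 -0.0188]
(482, 285) 0.15 [-0.0055  0.0655 -0.0044]
(482, 285) 0.17 [-0.0255  0.0495  0.0119]
```

If the pads really are level with the knob, closing them part-way will stop at 50 mm. If the tips are above it they will close freely. That settles it.

Call:
send_rows(series=[0,0,0,0,0,0,0,0,0,0,0,0,0,0,0,0,0,0,0,0,0,0,0,0,0,0,0,0,0,0,0,0,0,0,0,0,0,0,0,0,0,0,0,0,0,0,0,0,0,0,0,0,0,0,0,0,0,0,0,0], hand=0.5)

```text
time_s: 7.2
tool_pos: [0.657, -0.1599, 0.1444]
ee_rot: [0.623, 0.334, 0.623, -0.334]
ft_force: [-0.3, -0.1, -0.0]
width: 0.0428
```

Run:
```python
from h import *
s=info()
c=Cam("side");crop(c.img,250,180,130,120,5,"s6c.png")
```

```text
t 7.2 p [ 0.657  -0.1599  0.1444] q [-0.276  0.148  1.531  0.     1.462 -0.863] w 0.0428
F [-0.29 -0.12 -0.02] M [-0.011 -0.018 -0.03 ] tool axes (cols)
 [[-0.     0.833  0.553]
 [ 0.     0.553 -0.833]
 [-1.     0.    -0.   ]]
```

View pics/s6c.png

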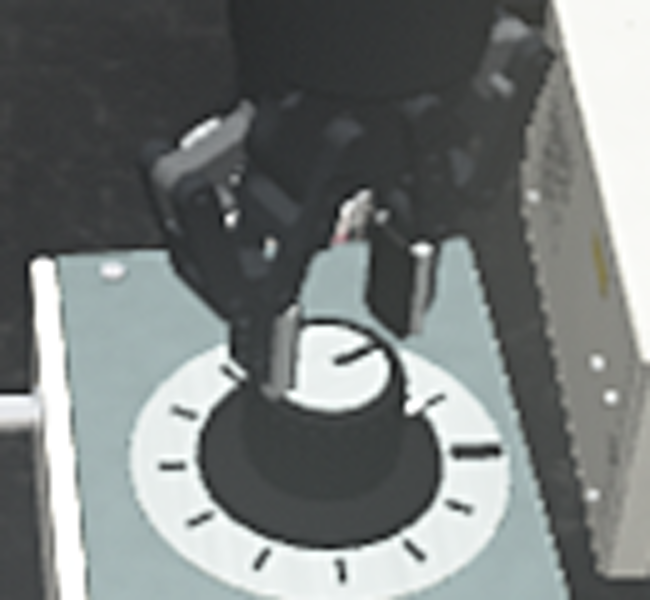

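Run:
```python
from h import *
s=arm.state(); Rt=q2R(s["ee_rot"])
c=Cam("side")
for z in(.145,.15,.155,.16,.165,.17):
  a=[]
  for uv in((290,395),(422,332)):
    p=(250+(uv[0]+.5)/5-.5,180+(uv[1]+.5)/5-.5)
    a.append((Rt.T@(c.plane(p,z)-s["tool_pos"])).round(4)[1:])
  print(z,a)
```

```text
0.145 [array([-0.0148, -0.0001]), array([ 0.0385, -0.001 ])]
0.15 [array([-0.018 ,  0.0039]), array([0.0348, 0.003 ])]
0.155 [array([-0.0213,  0.008 ]), array([0.0311, 0.0071])]
0.16 [array([-0.0245,  0.012 ]), array([0.0274, 0.0111])]
0.165 [array([-0.0278,  0.016 ]), array([0.0236, 0.0151])]
0.17 [array([-0.031,  0.02 ]), array([0.0199, 0.0191])]
```

The fingers closed freely to 43 mm, and the tips triangulate at z≈0.159. So the real tips stand about 35 mm higher than the reported pose implies. I'll open, go down 35 mm and check the force.

Call:
send_rows(series=[0,0,0,0,0,0,0,0,0,0,0,0,0,0,0,0,0,0,0,0,0,0,0,0,0.006,0,0,0,0,0,0.012,0,0,0,0,0,0.018,0,0,0,0,0,0.023,0,0,0,0,0,0.025,0,0,0,0,0,0.025,0,0,0,0,0], hand=0)

```text
time_s: 8.3
tool_pos: [0.6569, -0.1599, 0.1189]
ee_rot: [0.623, 0.334, 0.623, -0.334]
ft_force: [0.1, -1.4, -0.7]
width: 0.0851
```

Run:
```python
from h import *
s=info()
c=Cam("side");crop(c.img,250,180,130,120,5,"s7c.png")
```

```text
t 8.3 p [ 0.6569 -0.1599  0.1189] q [-0.276  0.163  1.557  0.     1.422 -0.863] w 0.0851
F [ 0.07 -1.37 -0.69] M [-0.002  0.008  0.019] tool axes (cols)
 [[-0.001  0.833  0.553]
 [ 0.     0.553 -0.833]
 [-1.    -0.    -0.   ]]
```

View pics/s7c.png

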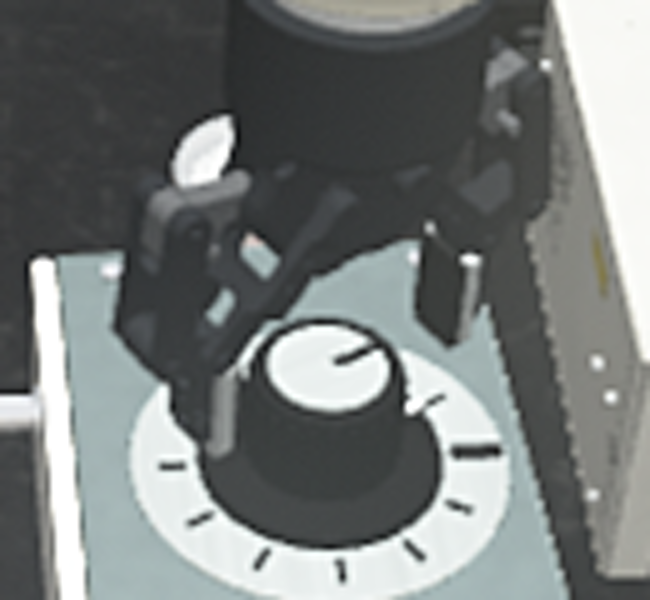

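Call:
send_rows(series=[0.004,0,0,0,0,0,0.008,0,0,0,0,0,0.012,0,0,0,0,0,0.012,0,0,0,0,0,0.012,0,0,0,0,0,0.012,0,0,0,0,0,0.012,0,0,0,0,0,0.012,0,0,0,0,0,0.012,0,0,0,0,0,0.012,0,0,0,0,0], hand=0)

```text
time_s: 9.35
tool_pos: [0.657, -0.1599, 0.1075]
ee_rot: [0.623, 0.334, 0.623, -0.334]
ft_force: [-0.4, -0.4, -0.6]
width: 0.0854
```

Call:
send_rows(series=[0,0,0,0,0,0,0,0,0,0,0,0,0,0,0,0,0,0,0,0,0,0,0,0,0,0,0,0,0,0,0,0,0,0,0,0,0,0,0,0,0,0,0,0,0,0,0,0,0,0,0,0,0,0,0,0,0,0,0,0], hand=1)

```text
time_s: 10.35
tool_pos: [0.6574, -0.1597, 0.1079]
ee_rot: [0.624, 0.334, 0.623, -0.334]
ft_force: [3.8, 4.4, 3.8]
width: 0.0486
```

Run:
```python
from h import *
s=info()
c=Cam("side");crop(c.img,250,180,130,120,5,"s8c.png")
```

```text
t 10.35 p [ 0.6574 -0.1597  0.1079] q [-2.760e-01  1.690e-01  1.568e+00  1.000e-03  1.403e+00 -8.630e-01] w 0.0486
F [3.82 4.38 3.84] M [ 0.693 -0.724 -0.017] tool axes (cols)
 [[ 0.001  0.833  0.553]
 [ 0.     0.553 -0.833]
 [-1.     0.001  0.001]]
```

View pics/s8c.png

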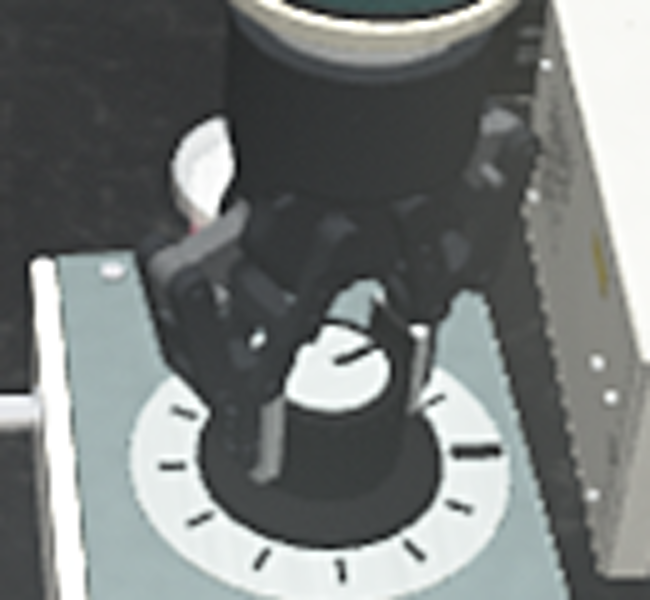

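The knob is gripped, with the fingers at 48.6 mm. The dial starts at about -0.465 rad, so mark 4 is about 146.6° clockwise (+x turn). First leg.

Call:
send_rows(series=[0,0,0,5,0,0,0,0,0,12,0,0,0,0,0,20,0,0,0,0,0,28,0,0,0,0,0,36,0,0,0,0,0,44,0,0,0,0,0,52,0,0,0,0,0,60,0,0,0,0,0,66,0,0,0,0,0,70,0,0])

```text
time_s: 11.4
tool_pos: [0.6567, -0.1596, 0.1079]
ee_rot: [-0.317, -0.632, -0.318, 0.632]
ft_force: [-4.3, 5.6, 7.8]
width: 0.0485
```

Run:
```python
from h import *
s=info(); Rt=q2R(s["ee_rot"]); print("yaw y-axis",np.arctan2(Rt[1,1],Rt[0,1]))
c=Cam("side");crop(c.img,250,180,130,120,5,"s9c.png")
t=Cam("top");crop(t.img,300,120,130,110,6,"t9c.png")
```

```text
t 11.4 p [ 0.6567 -0.1596  0.1079] q [-0.276  0.169  1.569  0.     1.405  0.363] w 0.0485
F [-4.29  5.59  7.8 ] M [0.64  0.457 0.083] tool axes (cols)
 [[-0.001  0.802 -0.597]
 [ 0.    -0.597 -0.802]
 [-1.    -0.001  0.   ]]
yaw y-axis -0.6393588420779409
```

View pics/s9c.png

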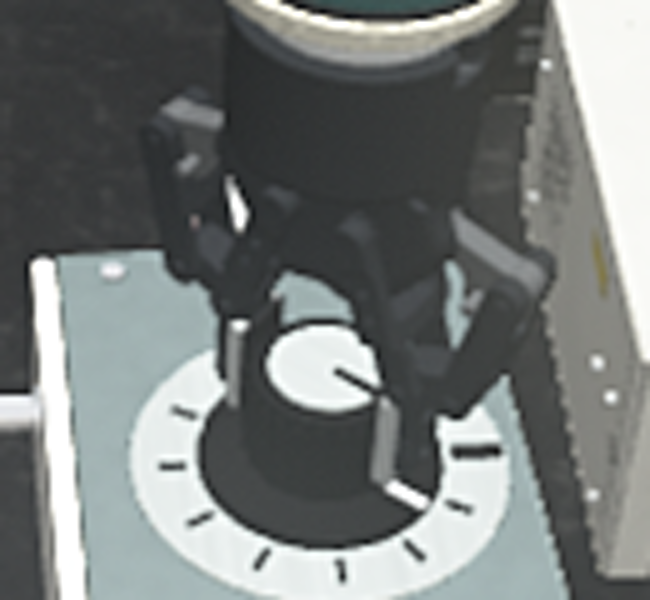

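View pics/t9c.png

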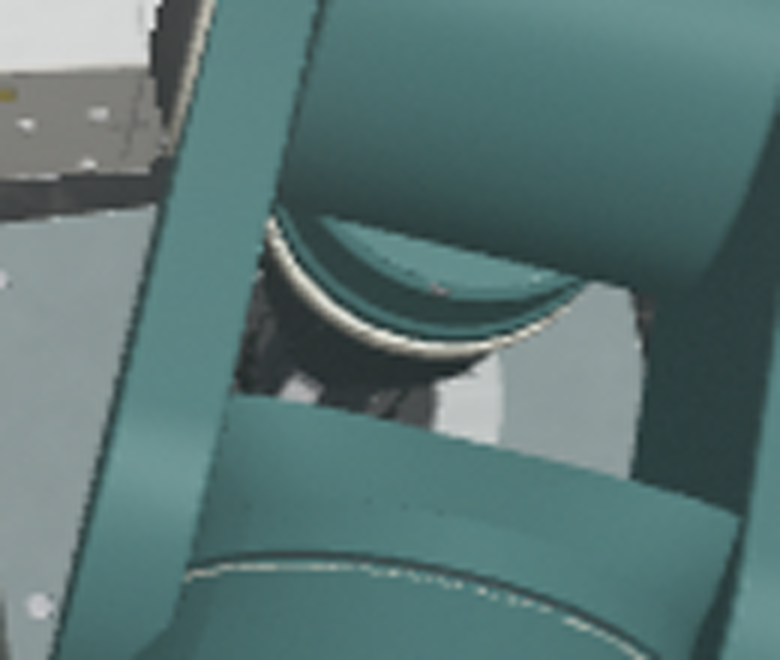

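```bash
cat >> h.py <<'E'
def dang(c,pts,z,k,x0,y0,ax=(.657,-.160),yaw=.095):
    for a,b in pts:
        p=c.plane((x0+(a+.5)/k-.5,y0+(b+.5)/k-.5),z); v=p[:2]-np.array(ax); print((a,b),"r",np.hypot(*v).round(4),"dial",round(yaw-np.arctan2(v[1],v[0]),3))
E
python3 - <<'E'
from h import *
c=Cam("side")
dang(c,[(409,495),(429,507)],.113,5,250,180)
dang(c,[(459,506),(415,551),(340,571),(263,560),(476,451),(201,519)],.107,5,250,180)
E
```

```text
(409, 495) r 0.0334 dial 0.727
(429, 507) r 0.0412 dial 0.74
(459, 506) r 0.0474 dial 0.495
(415, 551) r 0.0473 dial 1.033
(340, 571) r 0.0473 dial 1.583
(263, 560) r 0.0475 dial 2.101
(476, 451) r 0.0518 dial -0.028
(201, 519) r 0.0471 dial 2.649
```

Pointer is at (428,507), which reads ≈0.75 rad and matches the expected 0.76, so there's no slip. Remaining turn to mark 4: 76.5°.

Call:
send_rows(series=[0,0,0,6,0,0,0,0,0,14,0,0,0,0,0,22,0,0,0,0,0,30,0,0,0,0,0,38,0,0,0,0,0,46,0,0,0,0,0,54,0,0,0,0,0,62,0,0,0,0,0,70,0,0,0,0,0,75,0,0])

```text
time_s: 12.55
tool_pos: [0.6565, -0.1589, 0.1079]
ee_rot: [0.133, -0.694, 0.133, 0.695]
ft_force: [-5.9, 10.5, 9.2]
width: 0.0484
```

Run:
```python
from h import *
s=info(); Rt=q2R(s["ee_rot"]); print("yaw y-axis",np.arctan2(Rt[1,1],Rt[0,1]))
c=Cam("side");crop(c.img,250,180,130,120,5,"s10c.png")
```

```text
t 12.55 p [ 0.6565 -0.1589  0.1079] q [-2.760e-01  1.690e-01  1.569e+00  1.000e-03  1.406e+00  1.673e+00] w 0.0484
F [-5.93 10.48  9.22] M [1.503 0.994 0.214] tool axes (cols)
 [[-0.001 -0.369 -0.929]
 [ 0.002 -0.929  0.369]
 [-1.    -0.001  0.002]]
yaw y-axis -1.9492605343745983
```

View pics/s10c.png

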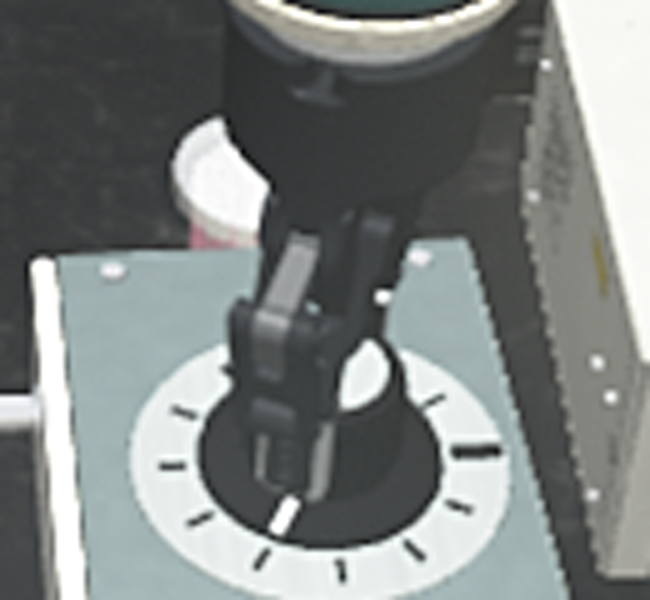

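Run:
```python
from h import *
c=Cam("side")
dang(c,[(284,515),(275,531)],.113,5,250,180)
dang(c,[(263,560)],.107,5,250,180)
```

```text
(284, 515) r 0.0322 dial 2.09
(275, 531) r 0.0398 dial 2.089
(263, 560) r 0.0475 dial 2.101
```

Pointer at (275,531) reads 2.09 against 2.10 for mark 4 itself, so it stands at mark 4. Now anticlockwise, 149° in all.

Call:
send_rows(series=[0,0,0,-5,0,0,0,0,0,-13,0,0,0,0,0,-21,0,0,0,0,0,-29,0,0,0,0,0,-37,0,0,0,0,0,-45,0,0,0,0,0,-53,0,0,0,0,0,-61,0,0,0,0,0,-69,0,0,0,0,0,-75,0,0])

```text
time_s: 13.65
tool_pos: [0.6567, -0.1597, 0.1079]
ee_rot: [-0.32, -0.63, -0.321, 0.63]
ft_force: [-3.9, 4.3, 6.1]
width: 0.0481
```

Run:
```python
from h import *
s=info(); Rt=q2R(s["ee_rot"]); print("yaw y-axis",np.arctan2(Rt[1,1],Rt[0,1]))
c=Cam("side");crop(c.img,250,180,130,120,5,"s11c.png")
```

```text
t 13.65 p [ 0.6567 -0.1597  0.1079] q [-0.276  0.169  1.569  0.     1.405  0.353] w 0.0481
F [-3.91  4.34  6.05] M [ 0.625  0.46  -0.08 ] tool axes (cols)
 [[-0.001  0.808 -0.589]
 [ 0.    -0.589 -0.808]
 [-1.    -0.001  0.   ]]
yaw y-axis -0.6296740703471411
```

View pics/s11c.png

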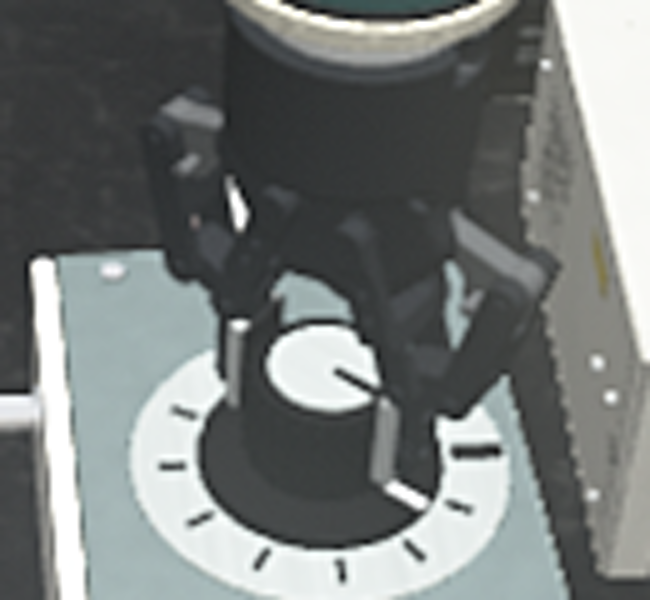

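Call:
send_rows(series=[0,0,0,-8,0,0,0,0,0,-16,0,0,0,0,0,-24,0,0,0,0,0,-32,0,0,0,0,0,-40,0,0,0,0,0,-48,0,0,0,0,0,-56,0,0,0,0,0,-64,0,0,0,0,0,-70,0,0,0,0,0,-73,0,0])

```text
time_s: 14.7
tool_pos: [0.6575, -0.1597, 0.1079]
ee_rot: [0.633, 0.317, 0.632, -0.316]
ft_force: [4.4, 4.2, 4.4]
width: 0.0482
```

Run:
```python
from h import *
s=info(); Rt=q2R(s["ee_rot"]); print("yaw y-axis",np.arctan2(Rt[1,1],Rt[0,1]))
c=Cam("side");crop(c.img,250,180,130,120,5,"s12c.png")
```

```text
t 14.7 p [ 0.6575 -0.1597  0.1079] q [-2.760e-01  1.690e-01  1.568e+00  1.000e-03  1.403e+00 -9.190e-01] w 0.0482
F [4.43 4.2  4.39] M [ 0.634 -0.68  -0.149] tool axes (cols)
 [[ 0.001  0.8    0.6  ]
 [ 0.     0.6   -0.8  ]
 [-1.     0.001  0.001]]
yaw y-axis 0.6429912614712268
```

View pics/s12c.png

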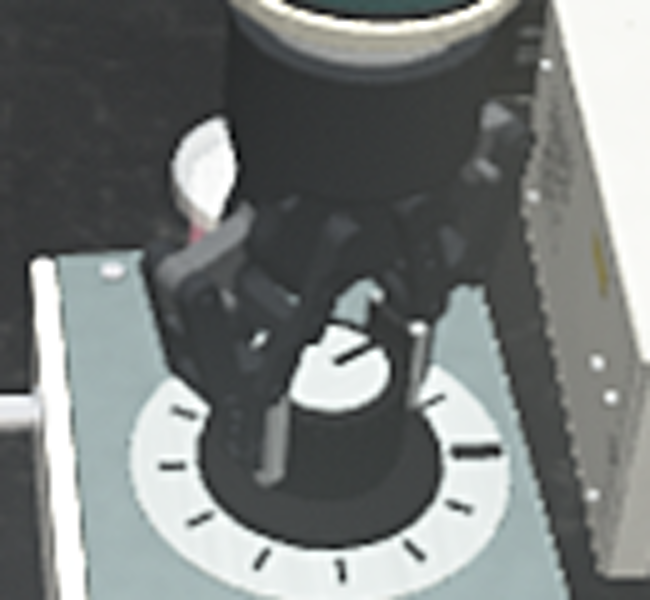

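Run:
```python
from h import *
c=Cam("side")
S=lambda a,b:(250+(a+.5)/5-.5,180+(b+.5)/5-.5)
d=c.plane(S(368,346),.148)-c.plane(S(338,361),.148); print(.095-np.arctan2(d[1],d[0]))
dang(c,[(368,346)],.148,5,250,180)
crop(c.img,295,235,45,40,16,"s12d.png")
```

```text
-0.5313160701324189
(368, 346) r 0.0178 dial -0.641
```

View pics/s12d.png

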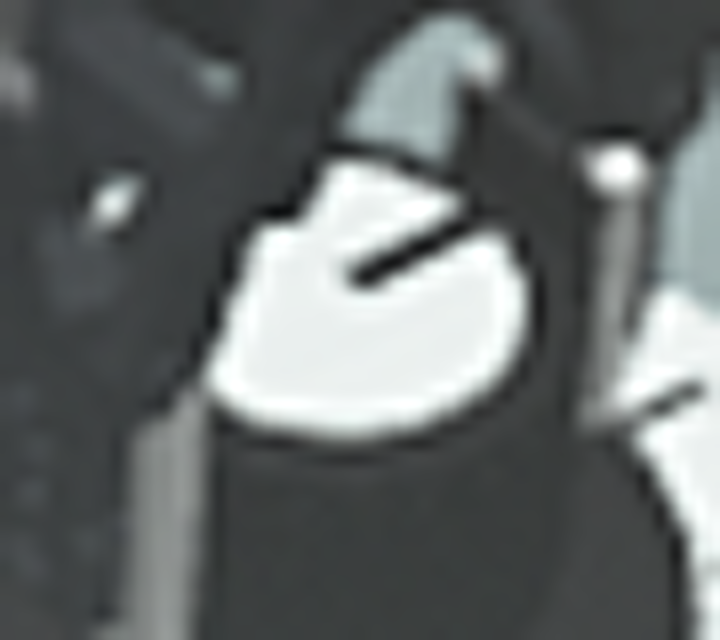

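The knob's line reads -0.53 and the tool yaw gives -0.522, so the dial is at mark 11 (-0.524). Now slowly clockwise, at under 0.4 rad/s.

Call:
send_rows(series=[0,0,0,2,0,0,0,0,0,4,0,0,0,0,0,6,0,0,0,0,0,8,0,0,0,0,0,10,0,0,0,0,0,12,0,0,0,0,0,14,0,0,0,0,0,16,0,0,0,0,0,18,0,0,0,0,0,20,0,0])

```text
time_s: 15.8
tool_pos: [0.6572, -0.1598, 0.1079]
ee_rot: [0.567, 0.423, 0.566, -0.423]
ft_force: [2.1, 3.8, 4.2]
width: 0.0486
```

```bash
cat > f.py <<'E'
from h import *
s=arm.state(); Rt=q2R(s["ee_rot"]); y=np.arctan2(Rt[1,1],Rt[0,1])
print("t",s["time_s"],"dial est",round(.121-y,3),"Mz",s["wrist_torque"][2].round(3),"F",s["ft_force"].round(1),"q6",s["joint_pos"][5].round(4),"eff6",s["joint_efforts"][5].round(3))
E
python3 f.py
```

```text
t 15.8 dial est -0.167 Mz 0.132 F [2.1 3.8 4.2] q6 -0.5648 eff6 -0.806
```

Call:
send_rows(series=[0,0,0,1.5,0,0,0,0,0,3,0,0,0,0,0,4.5,0,0,0,0,0,6,0,0,0,0,0,7.5,0,0,0,0,0,9,0,0,0,0,0,10.5,0,0,0,0,0,12,0,0,0,0,0,12,0,0,0,0,0,12,0,0])

```text
time_s: 16.8
tool_pos: [0.6571, -0.1598, 0.1079]
ee_rot: [0.52, 0.48, 0.52, -0.479]
ft_force: [-0.2, 3.5, 5.6]
width: 0.0485
```

```bash
python3 f.py
```

```text
t 16.8 dial est 0.041 Mz -0.044 F [-0.2  3.5  5.6] q6 -0.3565 eff6 0.002
```

Call:
send_rows(series=[0,0,0,0.4,0,0,0,0,0,0.8,0,0,0,0,0,1.2,0,0,0,0,0,1.6,0,0,0,0,0,2,0,0,0,0,0,2.4,0,0,0,0,0,2.8,0,0,0,0,0,3.2,0,0,0,0,0,3.6,0,0,0,0,0,4,0,0])

```text
time_s: 17.8
tool_pos: [0.6571, -0.1597, 0.1079]
ee_rot: [0.503, 0.498, 0.502, -0.497]
ft_force: [-0.4, 3.7, 5.3]
width: 0.0486
```

```bash
python3 f.py
```

```text
t 17.8 dial est 0.111 Mz 0.065 F [-0.4  3.7  5.3] q6 -0.2867 eff6 -0.081
```

Call:
send_rows(series=[0,0,0,0.4,0,0,0,0,0,0.8,0,0,0,0,0,1.2,0,0,0,0,0,1.6,0,0,0,0,0,2,0,0,0,0,0,2.4,0,0,0,0,0,2.8,0,0,0,0,0,3.2,0,0,0,0,0,3.6,0,0,0,0,0,4,0,0])

```text
time_s: 18.8
tool_pos: [0.657, -0.1598, 0.1079]
ee_rot: [0.485, 0.515, 0.485, -0.515]
ft_force: [-0.7, 3.9, 6.4]
width: 0.0485
```

```bash
python3 f.py
```

```text
t 18.8 dial est 0.181 Mz 0.128 F [-0.7  3.9  6.4] q6 -0.2168 eff6 -0.073
```

Call:
send_rows(series=[0,0,0,0.4,0,0,0,0,0,0.8,0,0,0,0,0,1.2,0,0,0,0,0,1.6,0,0,0,0,0,2,0,0,0,0,0,2.4,0,0,0,0,0,2.8,0,0,0,0,0,3.2,0,0,0,0,0,3.6,0,0,0,0,0,4,0,0])

```text
time_s: 19.8
tool_pos: [0.657, -0.1598, 0.1079]
ee_rot: [0.467, 0.531, 0.467, -0.531]
ft_force: [-1.7, 3.7, 6.6]
width: 0.0487
```

```bash
python3 f.py
```

```text
t 19.8 dial est 0.25 Mz 0.1 F [-1.7  3.7  6.6] q6 -0.1471 eff6 -0.063
```

Call:
send_rows(series=[0,0,0,0.4,0,0,0,0,0,0.8,0,0,0,0,0,1.2,0,0,0,0,0,1.6,0,0,0,0,0,2,0,0,0,0,0,2.4,0,0,0,0,0,2.8,0,0,0,0,0,3.2,0,0,0,0,0,3.6,0,0,0,0,0,4,0,0])

```text
time_s: 20.8
tool_pos: [0.657, -0.1598, 0.1079]
ee_rot: [0.448, 0.547, 0.448, -0.547]
ft_force: [-0.9, 3.1, 7.1]
width: 0.0484
```

```bash
python3 f.py
```

```text
t 20.8 dial est 0.32 Mz 0.117 F [-0.9  3.1  7.1] q6 -0.0772 eff6 -0.108
```

Call:
send_rows(series=[0,0,0,0.4,0,0,0,0,0,0.8,0,0,0,0,0,1.2,0,0,0,0,0,1.6,0,0,0,0,0,2,0,0,0,0,0,2.4,0,0,0,0,0,2.8,0,0,0,0,0,3.2,0,0,0,0,0,3.6,0,0,0,0,0,4,0,0])

```text
time_s: 21.8
tool_pos: [0.6569, -0.1598, 0.1079]
ee_rot: [0.428, 0.563, 0.428, -0.563]
ft_force: [-2.6, 3.9, 6.4]
width: 0.0485
```

```bash
python3 f.py
```

```text
t 21.8 dial est 0.39 Mz 0.015 F [-2.6  3.9  6.4] q6 -0.0073 eff6 -0.173
```

Call:
send_rows(series=[0,0,0,0.4,0,0,0,0,0,0.8,0,0,0,0,0,1.2,0,0,0,0,0,1.6,0,0,0,0,0,2,0,0,0,0,0,2.4,0,0,0,0,0,2.8,0,0,0,0,0,3.2,0,0,0,0,0,3.6,0,0,0,0,0,4,0,0])

```text
time_s: 22.8
tool_pos: [0.6569, -0.1597, 0.1079]
ee_rot: [0.409, 0.577, 0.409, -0.577]
ft_force: [-2.3, 3.9, 6.9]
width: 0.0484
```

```bash
python3 f.py
```

```text
t 22.8 dial est 0.46 Mz 0.09 F [-2.3  3.9  6.9] q6 0.0624 eff6 -0.121
```

Call:
send_rows(series=[0,0,0,0.4,0,0,0,0,0,0.8,0,0,0,0,0,1.2,0,0,0,0,0,1.6,0,0,0,0,0,2,0,0,0,0,0,2.4,0,0,0,0,0,2.8,0,0,0,0,0,3.2,0,0,0,0,0,3.6,0,0,0,0,0,4,0,0])

```text
time_s: 23.8
tool_pos: [0.6567, -0.1598, 0.1079]
ee_rot: [-0.388, -0.591, -0.388, 0.591]
ft_force: [-3.6, 4.3, 7.3]
width: 0.0484
```

```bash
python3 f.py
```

```text
t 23.8 dial est 0.529 Mz 0.485 F [-3.6  4.3  7.3] q6 0.132 eff6 0.286
```

The moment jumped from 0.09 to 0.485 N·m, and it had dipped at 0.39 rad, about 0.14 rad earlier, which fits the bolt falling in. I'll stop here, check the reading and look.

```bash
python3 - <<'E'
from h import *
c=Cam("side");crop(c.img,250,180,130,120,5,"s13c.png")
E
python3 f.py
```

```text
t 23.85 dial est 0.53 Mz 0.365 F [-4.4  3.6  8. ] q6 0.1324 eff6 0.311
```

View pics/s13c.png

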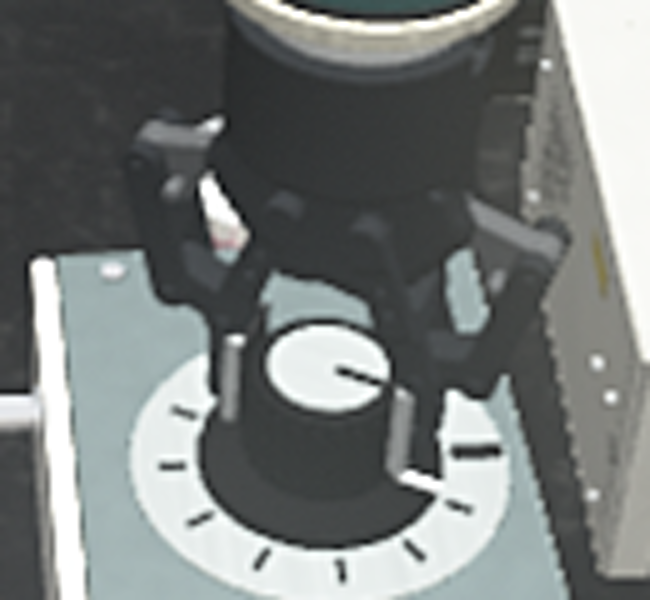

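The held moment is 0.365 N·m, against about 0 when resting earlier, so the stop is firm. The pointer is near mark 1, at (425,482). Releasing and lifting.

Call:
send_rows(series=[0,0,0,0,0,0,0,0,0,0,0,0,0,0,0,0,0,0,0,0,0,0,0,0,0,0,0,0,0,0,-0.01,0,0,0,0,0,-0.025,0,0,0,0,0,-0.04,0,0,0,0,0,-0.055,0,0,0,0,0,-0.07,0,0,0,0,0], hand=0)

```text
time_s: 24.85
tool_pos: [0.6571, -0.1599, 0.1794]
ee_rot: [0.388, 0.591, 0.388, -0.591]
ft_force: [-0.2, 0.8, 0.4]
width: 0.0852
```

Run:
```python
from h import *
c=Cam("side","s14.png");crop(c.img,225,180,155,120,5,"s14c.png")
s=info(); print(rel([.5265,-.174,.178])); Rt=q2R(s["ee_rot"]); print("turn deg",np.degrees(np.arctan2(Rt[1,1],Rt[0,1])-.095))
```

```text
t 24.9 p [ 0.6578 -0.1601  0.1822] q [-0.276  0.13   1.489  0.     1.518  0.132] w 0.0854
F [-0.38  0.43  2.58] M [-0.027 -0.048  0.003] tool axes (cols)
 [[ 0.004  0.918 -0.397]
 [-0.001 -0.397 -0.918]
 [-1.     0.004 -0.001]]
[ 0.0037 -0.115   0.0649]
turn deg -28.848598222711665
```

View pics/s14c.png

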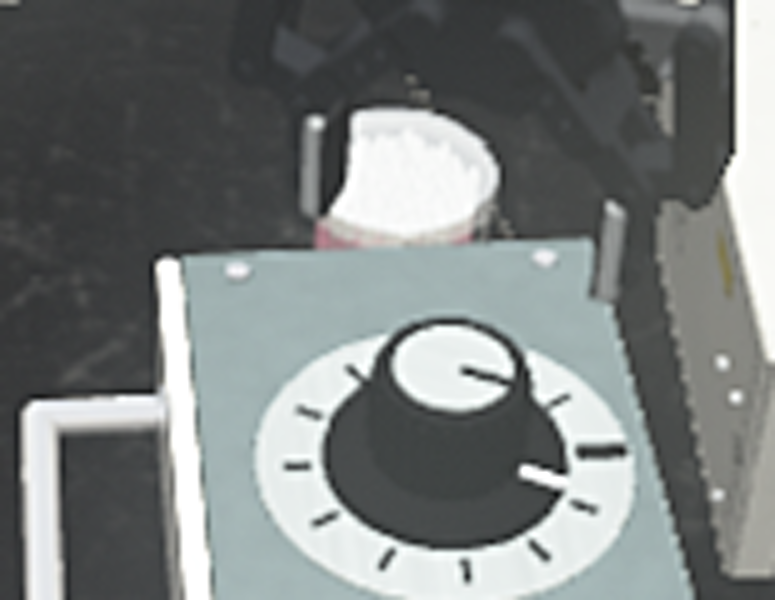

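Run:
```python
from h import *
c=Cam("side")
print(c.img.shape)
dang(c,[(560,484),(543,477)],.113,5,225,180)
dang(c,[(583,508),(601,451)],.107,5,225,180)
print("before release, crop 250:"); dang(c,[(439,489),(420,482)],.113,5,250,180)
```

```text
(420, 560, 3)
(560, 484) r 0.0386 dial 0.485
(543, 477) r 0.0326 dial 0.462
(583, 508) r 0.0474 dial 0.516
(601, 451) r 0.0518 dial -0.028
before release, crop 250:
(439, 489) r 0.0405 dial 0.525
(420, 482) r 0.0339 dial 0.518
```

The pointer now reads about 0.48 rad, a small springback from the stop on release. Now to the handle, with the jaws half shut.

Call:
send_rows(series=[0,-0.012,0.007,-4,0,0,0,-0.028,0.016,-8,0,0,0,-0.05,0.028,-14,0,0,0,-0.07,0.04,-20,0,0,0,-0.09,0.051,-25,0,0,0,-0.105,0.06,-29,0,0,0,-0.115,0.065,-29,0,0,0,-0.115,0.065,-29,0,0,0,-0.115,0.065,-29,0,0,0,-0.115,0.065,-29,0,0], hand=0.53)

```text
time_s: 25.95
tool_pos: [0.5262, -0.1738, 0.1772]
ee_rot: [0.524, 0.475, 0.524, -0.475]
ft_force: [-0.4, 0.6, 0.3]
width: 0.0403
```

Run:
```python
from h import *
c=Cam("side","s15.png");t=Cam("top","t15.png")
s=info(); print(rel([.5265,-.174,.10])); Rt=q2R(s["ee_rot"]); print("turn deg",np.degrees(np.arctan2(Rt[1,1],Rt[0,1])-.095))
```

```text
t 26.05 p [ 0.5261 -0.1738  0.1771] q [-0.365 -0.133  1.761  0.     1.514 -0.462] w 0.0404
F [0.07 0.55 1.32] M [ 0.022 -0.024  0.006] tool axes (cols)
 [[-0.     0.995  0.097]
 [ 0.     0.097 -0.995]
 [-1.    -0.    -0.   ]]
[0.0771 0.0004 0.0003]
turn deg 0.13553771858814742
```

View pics/s15.png

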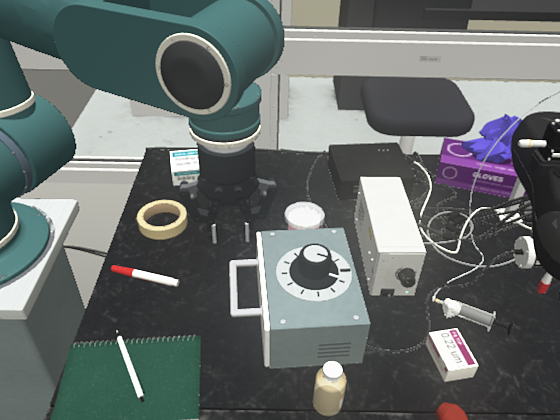

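View pics/t15.png

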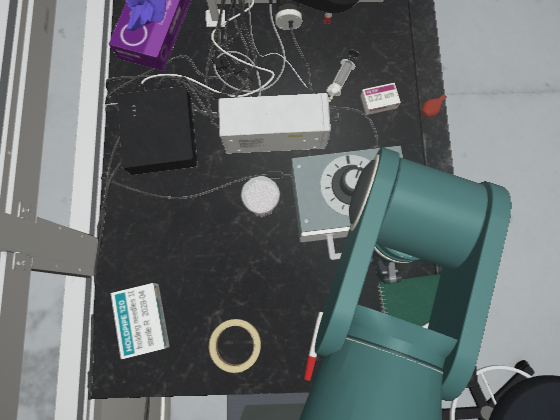

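Call:
send_rows(series=[0.01,0,0,0,0,0,0.025,0,0,0,0,0,0.04,0,0,0,0,0,0.055,0,0,0,0,0,0.07,0,0,0,0,0,0.077,0,0,0,0,0,0.077,0,0,0,0,0,0.077,0,0,0,0,0,0.077,0,0,0,0,0,0.077,0,0,0,0,0])

```text
time_s: 27.05
tool_pos: [0.5259, -0.174, 0.1011]
ee_rot: [0.524, 0.475, 0.523, -0.475]
ft_force: [-0.1, -0.0, 0.6]
width: 0.0398
```

Run:
```python
from h import *
c=Cam("side");crop(c.img,190,190,130,120,5,"s16c.png")
s=info()
```

```text
t 27.1 p [ 0.5259 -0.174   0.101 ] q [-0.366 -0.09   1.847  0.     1.384 -0.463] w 0.0401
F [-0.14  0.22  0.19] M [0.023 0.034 0.003] tool axes (cols)
 [[ 0.001  0.995  0.098]
 [-0.     0.098 -0.995]
 [-1.     0.001  0.   ]]
```

View pics/s16c.png

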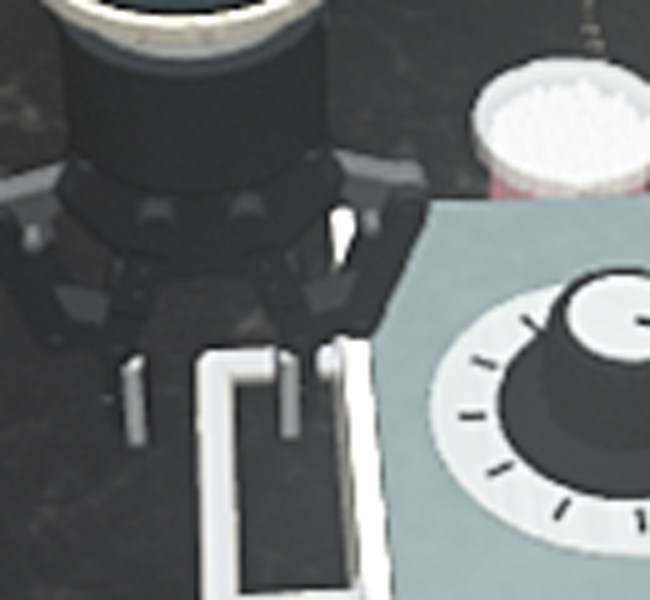

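The fingers, at crop u=137 and 289, straddle the bar at u≈217. Descending 50 mm.

Call:
send_rows(series=[0.005,0,0,0,0,0,0.012,0,0,0,0,0,0.019,0,0,0,0,0,0.026,0,0,0,0,0,0.033,0,0,0,0,0,0.04,0,0,0,0,0,0.045,0,0,0,0,0,0.05,0,0,0,0,0,0.05,0,0,0,0,0,0.05,0,0,0,0,0])

```text
time_s: 28.1
tool_pos: [0.5257, -0.1739, 0.0505]
ee_rot: [0.524, 0.475, 0.524, -0.475]
ft_force: [0.3, 0.5, -0.3]
width: 0.0404
```

Run:
```python
from h import *
c=Cam("side");crop(c.img,190,190,130,120,5,"s17c.png")
s=info()
```

```text
t 28.15 p [ 0.5257 -0.1739  0.0507] q [-0.366 -0.048  1.893  0.     1.296 -0.463] w 0.0401
F [-1.11  0.72  0.87] M [ 0.001 -0.067  0.02 ] tool axes (cols)
 [[ 0.     0.995  0.097]
 [-0.     0.097 -0.995]
 [-1.     0.     0.   ]]
```

View pics/s17c.png

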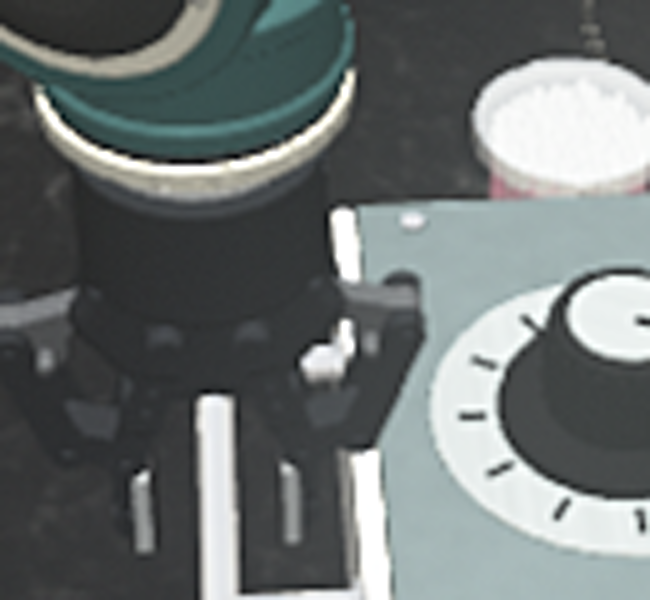

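The pads are level with the bar and centred on it, with no contact. Closing.

Call:
send_rows(series=[0,0,0,0,0,0,0,0,0,0,0,0,0,0,0,0,0,0,0,0,0,0,0,0,0,0,0,0,0,0,0,0,0,0,0,0,0,0,0,0,0,0,0,0,0,0,0,0,0,0,0,0,0,0,0,0,0,0,0,0], hand=1)

```text
time_s: 29.15
tool_pos: [0.5258, -0.1739, 0.0508]
ee_rot: [0.524, 0.475, 0.524, -0.475]
ft_force: [-2.5, 1.0, 5.8]
width: 0.0105
```

Call:
send_rows(series=[0,-0.002,0,0,0,0,0,-0.004,0,0,0,0,0,-0.006,0,0,0,0,0,-0.008,0,0,0,0,0,-0.01,0,0,0,0,0,-0.01,0,0,0,0,0,-0.01,0,0,0,0,0,-0.01,0,0,0,0,0,-0.01,0,0,0,0,0,-0.01,0,0,0,0])

```text
time_s: 30.15
tool_pos: [0.5157, -0.1749, 0.0508]
ee_rot: [0.524, 0.475, 0.524, -0.475]
ft_force: [-1.4, 1.4, 6.9]
width: 0.0101
```

Run:
```python
from h import *
s=info()
```

```text
t 30.15 p [ 0.5157 -0.1749  0.0508] q [-0.374 -0.068  1.913  0.     1.297 -0.471] w 0.0101
F [-1.37  1.38  6.85] M [ 0.239  0.231 -0.074] tool axes (cols)
 [[ 0.     0.995  0.097]
 [-0.     0.097 -0.995]
 [-1.     0.     0.   ]]
```

The drawer moved 10 mm almost without force, so it's unlocked (locked it would give only 2 to 5 mm). Pulling the rest, to 64 mm in all.

Call:
send_rows(series=[0,-0.005,0,0,0,0,0,-0.012,0,0,0,0,0,-0.019,0,0,0,0,0,-0.026,0,0,0,0,0,-0.033,0,0,0,0,0,-0.04,0,0,0,0,0,-0.047,0,0,0,0,0,-0.052,0,0,0,0,0,-0.054,0,0,0,0,0,-0.054,0,0,0,0])

```text
time_s: 31.15
tool_pos: [0.4617, -0.18, 0.0508]
ee_rot: [0.524, 0.475, 0.524, -0.475]
ft_force: [-1.7, 3.7, 7.2]
width: 0.0099
```

Run:
```python
from h import *
s=info()
c=Cam("side","s18.png")
```

```text
t 31.15 p [ 0.4617 -0.18    0.0508] q [-0.423 -0.182  2.015  0.     1.308 -0.521] w 0.0099
F [-1.7   3.66  7.22] M [ 0.564  0.231 -0.052] tool axes (cols)
 [[ 0.     0.995  0.097]
 [ 0.     0.097 -0.995]
 [-1.     0.    -0.   ]]
```

View pics/s18.png

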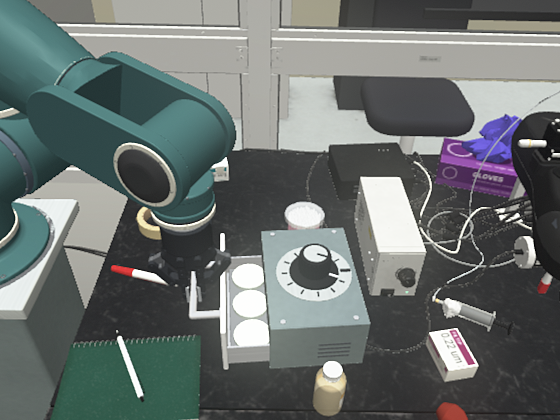

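The drawer is out, with its front now at u≈224. I'll open only half, so the finger behind the bar doesn't push the drawer front, and then lift straight up.

Call:
send_rows(series=[0,0,0,0,0,0,0,0,0,0,0,0,0,0,0,0,0,0,0,0,0,0,0,0,0,0,0,0,0,0,0,0,0,0,0,0,0,0,0,0,0,0,0,0,0,0,0,0,0,0,0,0,0,0,0,0,0,0,0,0], hand=0.53)

```text
time_s: 32.2
tool_pos: [0.4619, -0.1801, 0.0504]
ee_rot: [0.524, 0.475, 0.524, -0.475]
ft_force: [-0.4, -0.1, -0.2]
width: 0.0397
```

Call:
send_rows(series=[-0.005,0,0,0,0,0,-0.015,0,0,0,0,0,-0.03,0,0,0,0,0,-0.045,0,0,0,0,0,-0.06,0,0,0,0,0,-0.08,0,0,0,0,0,-0.1,0,0,0,0,0,-0.12,0,0,0,0,0,-0.14,0,0,0,0,0,-0.15,0,0,0,0,0])

```text
time_s: 33.2
tool_pos: [0.4623, -0.1803, 0.2033]
ee_rot: [0.525, 0.475, 0.523, -0.475]
ft_force: [0.3, -0.4, 1.0]
width: 0.04
```

Run:
```python
from h import *
c=Cam("side","s19.png");t=Cam("top","t19.png")
s=info()
```

```text
t 33.3 p [ 0.4624 -0.1803  0.2023] q [-0.423 -0.277  1.843 -0.     1.574 -0.521] w 0.0403
F [1.07 0.87 0.44] M [ 0.023 -0.006 -0.046] tool axes (cols)
 [[ 0.002  0.995  0.097]
 [-0.001  0.097 -0.995]
 [-1.     0.002  0.001]]
```

View pics/s19.png

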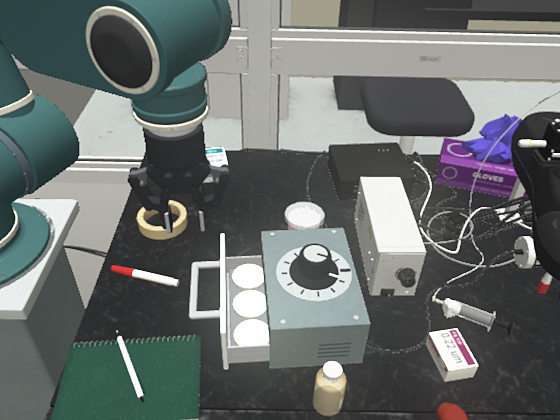

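View pics/t19.png

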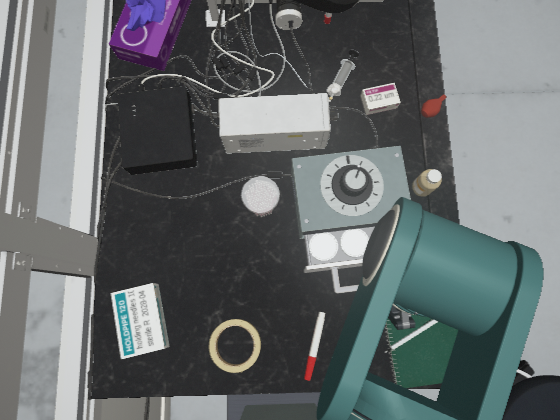

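Run:
```python
from h import *
c=Cam("side");crop(c.img,180,225,60,105,6,"s20.png")
a=cv2.imread("pics/side0.png");b=c.img[...,::-1]
d=np.abs(a.astype(int)-b).sum(2)
print("bottle diff",(d[360:418,310:350]>60).sum(),"tub diff",(d[202:228,285:327]>60).sum())
```

```text
bottle diff 22 tub diff 0
```

View pics/s20.png

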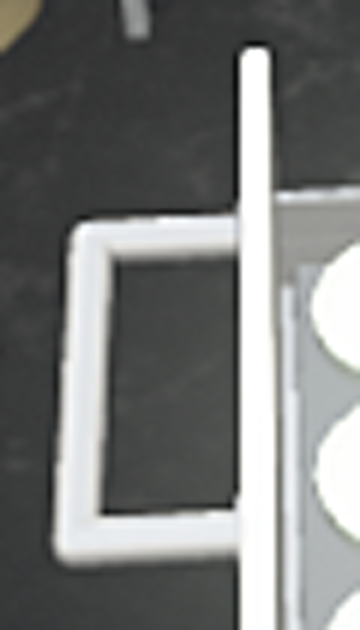

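Run:
```python
from h import *
c=Cam("side")
S=lambda a,b:(180+(a+.5)/6-.5,225+(b+.5)/6-.5)
p=[c.plane(S(*q),.086)[:2] for q in((90,237),(76,541))]; m=(p[0]+p[1])/2
m0=np.array([.526,-.1754]); u=np.array([np.cos(.095),np.sin(.095)]); print(p,m,(m0-m)@u)
a=cv2.imread("pics/side0.png");b=c.img[...,::-1]
d=np.abs(a.astype(int)-b).sum(2); yx=np.argwhere(d[360:418,310:350]>60)+[360,310]; print(yx.min(0),yx.max(0))
crop(c.img,300,350,60,65,6,"b1.png"); crop(a[...,::-1],300,350,60,65,6,"b0.png")
cv2.imwrite("pics/bb.png",np.hstack([cv2.imread("pics/b0.png"),cv2.imread("pics/b1.png")]))
```

```text
[array([ 0.45675487, -0.12574513]), array([ 0.46747962, -0.23580591])] [ 0.46211724 -0.18077552] 0.06410461116823594
[360 322] [382 338]
```

View pics/bb.png

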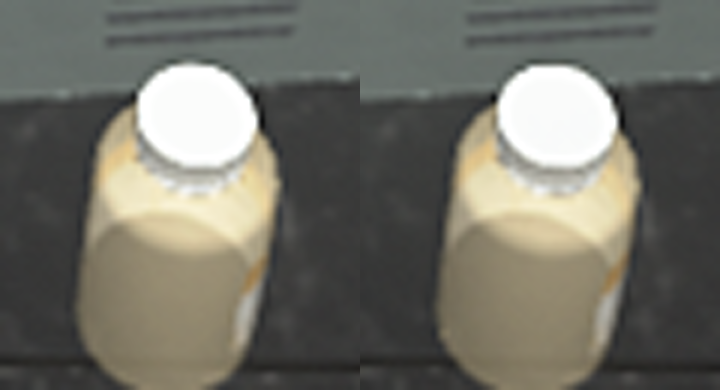

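The bottle is unmoved (the 22 differing pixels are edge noise), and the tub pixels are identical. The drawer is out 64 mm and the gripper is clear. Handing in.

Run:
```python
from cell import arm
s=arm.state(); print(s["time_s"],s["qvel"].round(3)); print(arm.hand_in())
```

```text
33.4 [ 0.     0.008  0.015  0.    -0.001 -0.001]
the job is handed in; nothing more can be done
None
```

The cabinet is open and the job is handed in at 33.4 s. The drawer is out about 64 mm by camera, matching a 64 mm arm travel, and it stayed there after I let go.

- **Dial sequence:** I turned clockwise to mark 4, where the pointer measured about 2.08 to 2.09 rad. Then anticlockwise to mark 11, about -0.52 to -0.53 rad. Then clockwise at no more than 0.35 rad/s, slowing to 0.07 rad/s beyond mark 12, until the stop.
- **The stop:** the moment jumped from 0.09 to 0.49 N·m at about 0.53 rad, and I stopped there, below the 0.6 N·m at which the clutch slips. When I let go, the pointer settled back to about 0.48 rad. I could not read the clutch slip directly.
- **Drawer:** it slid out with almost no force. I opened the jaws half-way and lifted the gripper clear.
- **Bystanders:** the tub looks unchanged against the first side picture. The bottle differed by 22 pixels along its edges, which I took for noise because it stands in the same place side by side. I checked both in the side view only.
- **A reading that disagreed:** the cameras showed the fingertips about 35 mm higher than the reported tool position implied. I went by the pictures and by how the fingers closed. I never found the cause.

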